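Set the last leg of an upturned bread riser and squeeze its cam lever shut

TASK

The bread display riser lies upside down on the bench: three of its legs are out at the third length mark with their cam levers shut and pinned, and the last one still sits right down with its lever sprung open. Pinch that leg and its lever together, lift the leg with the lever still open until its lower rim is at the third mark, level with the others, and while holding it there squeeze the lever fully shut. Finish while still holding leg and shut lever in that pinch (it drops if let go; I will put the safety pin in), and leave everything else on the bench where it is.

Things in the scene. Friction and masses are not known exactly. Their poses are not given: they have to be found in the camera images.
- riser: The upturned riser: a brown wooden board 210 x 300 x 18 mm lying firmly on the bench. Origin under its centre, x across the 210 mm, y along the 300 mm, z up. Its four legs stand up from it near its corners, at x = +-65, y = +-105 mm; any of the four can be the one to set. A screwdriver and a safety pin lie on it between the legs.
- leg_tube: Sliding part of the leg to set, axes parallel to the riser's, origin at the centre of its lower rim. Dark clamp block 30 x 30 mm up to 40 mm, square tube 24.5 mm wide to 62 mm, then a rubber foot 24 mm wide with its top at 70 mm. The +y face carries the cam lever; the -y face, 15 mm from the axis, is flat and free. It only slides up and down on a post fixed to the board; about 220 g.
- leg_grip (a point): Point to grip: 30 mm above the leg's lower rim (40 mm below the top of its foot), 6 mm from the leg's axis along its +x, where the lever is easier to squeeze; axes as the leg's. One finger goes on the -y face of the block, the other on the outside of the lever; finger tips may reach 25 mm below this point.
- mark (a point): The third (topmost) black line engraved on the leg's fixed post, on its axis, 64 mm above the bench, where the leg's lower rim must stand; the other two are 12 and 24 mm lower. Hidden inside the leg until it is lifted. The rim starts 28 mm above the bench. The three legs already set look the same but stand 36 mm higher with shut levers and ringed pins.
- leg_slide (a joint): How far the leg is out, in m: 0 right down (where it starts), 0.036 when its rim is at the third mark, 0.046 at its upper stop. It slides with under 1 N of friction and falls back when let go.
- cam_lever (a joint): Angle of the cam lever, rad: 0 shut, flat along the leg's +y face; 0.7 open against its stop, where it starts. It turns about an upright pin at x = -10, y = +21 mm in the leg's frame, travels with the leg, and is sprung: 27 mm from the pin it takes about 9 N to start it and 12 N to keep it shut, and it swings open when let go. Half open it can be pinched to lift the leg.
- lever_tip (a point): Middle of the lever's end, on its outer face; x along the lever from the pin, y out of its outer face, z up. At the start the end stands 50 mm from the leg's axis along the leg's +y.
- paddle: The lever: a black plate 40 mm long from its pin, 7 mm thick, 32 mm high (4 to 36 mm above the leg's rim). Shut, it points along the leg's +x with its outer face 24.5 mm from the leg's axis, so leg and shut lever together are 39.5 mm thick. Origin on the pin, 20 mm above the leg's rim; axes as lever_tip.
- screwdriver_grip (a point): Bystander: a black-handled screwdriver 150 mm long lying on the board between the legs; point on its handle.
- safety_pin: Bystander: a steel safety pin with a ring head, about 60 mm long, 4 mm thick, lying on the board between the legs; origin at the middle of its shank.
- loaf: Bystander: a brown tin loaf 240 x 111 x 100 mm; origin under its centre.
- cake_box: Bystander: a closed cardboard bakery box 160 x 200 x 85 mm; origin under its centre.
- tape_roll: Bystander: a roll of brown tape lying flat, 100 mm across, 24 mm high; origin under its centre.
- sanitizer: Bystander: a white bottle 64 mm across, 170 mm high; origin under its centre.

How it is judged:
By the outcome, as a careful person would: the job done as asked, in the order asked, and still so for the second after the job is handed in, while the arm keeps its last pose, push and grip.
It also fails if it takes over 67 s, if anything falls off the work surface, if the arm or the gripper's body presses on something with over 40 N, if the wrist force passes 120 N, or if a joint passes its speed limit or range.

ROBOT

A 6-joint arm with a two-finger parallel gripper is mounted at the origin on the work surface. World frame = base frame: x ahead of the robot, y to its left, z up, the work surface at z = 0. Lengths are in m, angles in rad, forces in N, time in s.
With the tool pointing down it reaches from about 0.275 to 0.75 m from the base axis. Payload 10.2 kg.
Tool frame: the origin (TCP) lies midway between the tips of the shut fingers; the grasp point (between the pads) lies 19 mm behind it; z points along the fingers, y is the line along which they close (so a half turn about z gives the same grasp; the last joint's range is limited). The gripper opens to 85 mm and grips with 20 to 120 N. Pads are 22 mm wide; open, the fingers measure 114 mm over their backs; the gripper's body (76 mm by 85 mm) begins 54 mm behind the grasp point. The pads swing forward as they close: fully open they stand 13 mm farther back than shut.
Start: joints at [-1.324, 0.313, 1.498, -0, 1.331, -0.223], TCP at [0.238, -0.468, 0.231] pointing down, gripper open.
Joint ranges: [-2.94, 2.94], [-0.97, 2.17], [0.19, 2.56], [-1.23, 4.37], [0.02, 3.11], [-2.88, 2.88]. Speed limits (rad/s): [2.39, 2.39, 3.01, 3.14, 3.14, 3.14].

INTERFACE

Orientations are given as a unit quaternion [w, x, y, z].
In Python, from bench import bot, viewer gives the robot as it stands.
- The arm moves only by the tool drive_tool, never from a script. Its argument "plan" is text: rows parted by semicolons, each of 7 numbers parted by spaces: the turn, a rotation vector about the tool's x, y, z in degrees, then the shift along the tool's x, y, z in cm, then the finger opening in cm, from 0 to 8.54. A call has exactly 8 rows; each row is the pose to reach, as a shift and turn from the pose commanded when the call began, along the tool's axes at that moment; what a row does not reach only later rows make up. A row lasts 1/10 s, in which the tool goes at most 50 mm and 8.59 degrees, less where a joint would pass 70% of its speed; a pose out of reach is approached as far as the arm can. A call with a gripper value outside its range is refused whole. The fingers move at their own pace and stop on an object; "grip_force" is the grip in N (left out, the last holds). Time passes only in rows, so rows that repeat a pose let the fingers close, or fill a call up. It gives the time, the measured TCP pose, the force, the opening and the grip force at its end, in the units of the state.
- bot.observe(): the state, without advancing time (a new reading comes with each control period).
- viewer.get_image(name): name is "side" or "top"; returns a dict with "color" (420x560x3 uint8, red, green, blue), "K" (3x3 intrinsics, pixels), "T" (4x4, takes a point from camera to world coordinates). Camera axes: x right, y down, z forward; pixel columns grow to the right and rows downward; lengths in m; the calibration is good to about 2 mm. A picture is of the moment at which its call begins. There is no depth.
- bot.close_job(): hands the job in; it is judged then, once.
The state is a dict: "clock": time; "qpos": joint angles; "dq": joint speeds; "joint_efforts": joint torques, N m; "position": TCP position; "tool_rot": TCP orientation; "ft_force": force on the tool from outside, world axes, zero at the start; "moment": the same for the moment, N m; "opening": finger opening in m; "finger_force": force on a finger pad.
Only numpy, scipy, OpenCV 4.12 (cv2) and the standard library are available. Lean on these libraries where they do the work, as an engineer would, in place of code of your own. Each camera call takes 0.05 s, during which the arm holds its last target. There are 200 camera calls.

## Working session

There is one attempt and no reset: what is moved stays moved. The work goes in short steps, Python scripts to look and compute and a tool call to move; the robot and the scene stay as the last step left them, time stands still between calls to the robot, and variables do not carry over. Pictures are saved under pics/ and viewed, at most 10 in all, crops included, and the job is handed in when it is done.

Besides the shell and the picture viewer there is one more tool, called as name(argument=value, ...) on one line, values as JSON. drive_tool: Moves the arm, as the interface text tells. Its arguments: {"type":"object","properties":{"plan":{"type":"string"},"grip_force":{"type":"number"}},"required":["plan"]}

```bash
mkdir -p pics; python3 - <<'E'
from bench import bot, viewer
import cv2, numpy as np
for n in("top","side"):
    d=viewer.get_image(n); cv2.imwrite(f"pics/{n}0.png",d["color"][:,:,::-1]); np.savez(f"{n}.npz",**d)
    print(n,d["K"].round(1).tolist(),d["T"].round(4).tolist())
print(bot.observe())
E
```

```text
top [[512.8, 0.0, 273.1], [0.0, 512.8, 211.2], [0.0, 0.0, 1.0]] [[0.005, -0.9898, 0.1427, 0.3414], [-0.9998, -0.002, 0.0208, -0.024], [-0.0203, -0.1428, -0.9895, 1.2183], [0.0, 0.0, 0.0, 1.0]]
side [[421.9, 0.0, 279.1], [0.0, 421.9, 207.0], [0.0, 0.0, 1.0]] [[-0.7817, -0.4782, 0.4004, 0.1402], [-0.6235, 0.5869, -0.5164, 0.4822], [0.0119, -0.6534, -0.757, 0.78], [0.0, 0.0, 0.0, 1.0]]
{'clock': 0.1, 'qpos': array([-1.32440430e+00,  3.13394099e-01,  1.49833883e+00, -1.42237929e-05,
        1.33103003e+00, -2.23384105e-01]), 'dq': array([-0.00117505,  0.00094978, -0.00268208, -0.00063245, -0.00123186,
        0.00135452]), 'joint_efforts': array([ 2.54648265e-03, -4.12898147e+01, -2.60141766e+01, -2.12200075e-04,
        3.02048451e-03, -3.17500633e-05]), 'position': array([ 0.23759643, -0.46790153,  0.23080067]), 'tool_rot': array([-5.85037359e-04,  9.72539837e-01,  2.32735735e-01, -1.36384624e-05]), 'ft_force': array([-0.26392237, -0.46909256,  0.84087021]), 'moment': array([ 0.04891377, -0.00138045,  0.01524806]), 'finger_force': 0.0, 'opening': 0.08494738458796627}
```

View pics/top0.png

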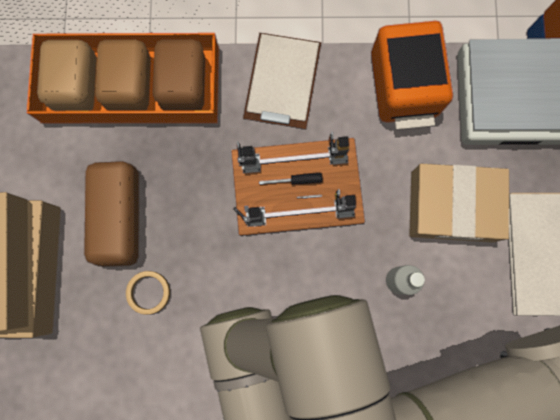

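View pics/side0.png

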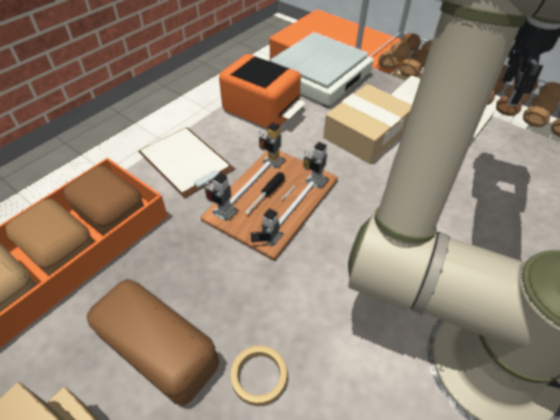

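The top view shows the board around (300,187). The low leg with its open lever is at about (252,215), and its lever points left, towards world +y. Next I'll zoom in and fit the board.

```bash
cat > h.py <<'E'
import cv2, numpy as np
def ld(n): return dict(np.load(n+".npz"))
def ray(d,uv,z):
    r=d["T"][:3,:3]@np.linalg.inv(d["K"])@np.array([uv[0],uv[1],1.]); o=d["T"][:3,3]
    return o+r*(z-o[2])/r[2]
def proj(d,p):
    c=d["T"][:3,:3].T@(np.array(p)-d["T"][:3,3]); q=d["K"]@c; return q[:2]/q[2]
E
python3 - <<'E'
from h import *
t,s=ld("top"),ld("side")
hsv=cv2.cvtColor(t["color"],cv2.COLOR_RGB2HSV)
m=cv2.inRange(hsv,(3,90,60),(16,255,255)); w=np.zeros_like(m); w[125:250,222:375]=m[125:250,222:375]
w=cv2.morphologyEx(w,cv2.MORPH_OPEN,np.ones((3,3)))
c=np.vstack([k for k in cv2.findContours(w,0,2)[0] if cv2.contourArea(k)>100])
h=cv2.convexHull(c)
P=np.array([ray(t,p[0],.018)[:2] for p in h])
r=cv2.minAreaRect(P.astype(np.float32)*1000); print(r, cv2.boxPoints(r))
q=cv2.approxPolyDP(h,6,True)[:,0]; print(q.tolist(),[ray(t,p,.018)[:2].round(4).tolist() for p in q])
a=cv2.resize(t["color"][130:240,225:371],None,fx=5.4,fy=5.4,interpolation=cv2.INTER_CUBIC)
b=cv2.resize(s["color"][115:265,195:345],None,fx=4,fy=4,interpolation=cv2.INTER_CUBIC)
cv2.imwrite("pics/t1.png",a[:,:,::-1]);cv2.imwrite("pics/s1.png",b[:,:,::-1])
E
```

```text
((576.1478271484375, -54.937408447265625), (209.360107421875, 298.2854309082031), 5.790448188781738) [[ 456.95483   82.88309]
 [ 487.04895 -213.88034]
 [ 695.3408  -192.7579 ]
 [ 665.2467   104.00552]]
[[364, 221], [239, 234], [232, 150], [353, 138]] [[0.4917, -0.2126], [0.4601, 0.0812], [0.6634, 0.1011], [0.693, -0.1903]]
```

View pics/t1.png

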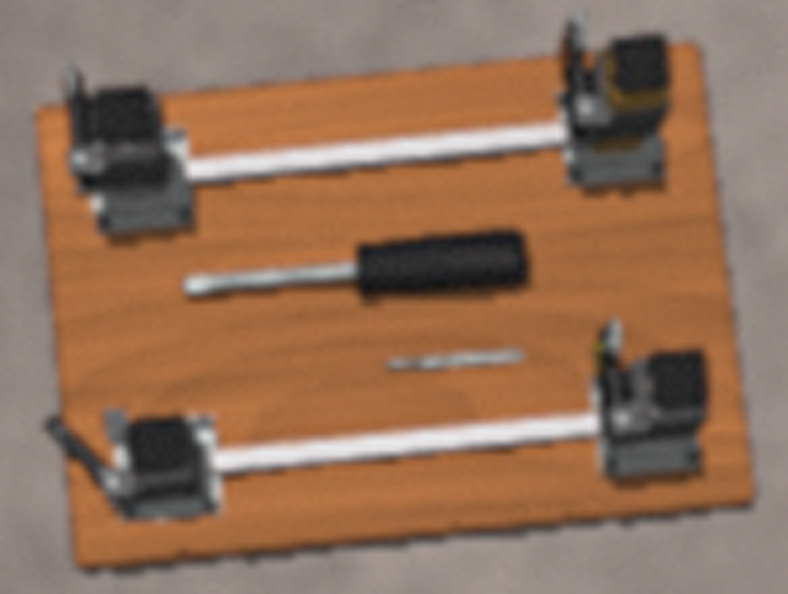

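View pics/s1.png

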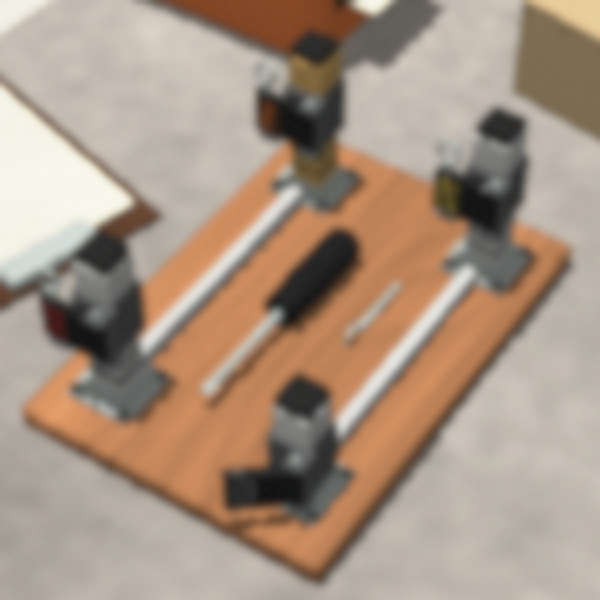

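```bash
python3 - <<'E'
from h import *
t,s=ld("top"),ld("side")
a=np.deg2rad(5.79);R=np.array([[np.cos(a),-np.sin(a)],[np.sin(a),np.cos(a)]]);c=np.array([.5761,-.0549])
f=lambda x,y,z:np.r_[c+R@np.array([x,y]),z]
print(f(-.065,.105,.098))
for nm,d,o,k in(("t",t,(225,130),5.4),("s",s,(195,115),4)):
    im=d["color"];x0,y0=o
    im=im[130:240,225:371] if nm=="t" else im[115:265,195:345]
    im=cv2.resize(im,None,fx=k,fy=k,interpolation=cv2.INTER_CUBIC)
    g=lambda p:tuple(int(v) for v in ((proj(d,p)+.5-np.array(o))*k-.5))
    for sx in(-1,1):
        for sy in(-1,1):
            z=.098 if (sx<0 and sy>0) else .134
            P=np.array([g(f(sx*.065+i*.012,sy*.105+j*.012,z)) for i,j in((-1,-1),(1,-1),(1,1),(-1,1))])
            cv2.polylines(im,[P],True,(0,255,0),1)
    P=np.array([g(f(sx*.105,sy*.15,.018)) for sx,sy in((-1,-1),(1,-1),(1,1),(-1,1))]); cv2.polylines(im,[P],True,(0,255,255),1)
    P=np.array([g(f(-.065+x,.105+y,.064)) for x,y in((-.010,.0245),(.0206,.050))]); cv2.polylines(im,[P],False,(255,0,255),1)
    cv2.imwrite(f"pics/o{nm}.png",im[:,:,::-1])
a=cv2.resize(cv2.imread("pics/ot.png"),(430,324));b=cv2.resize(cv2.imread("pics/os.png"),(370,370))
A=cv2.imread("pics/ot.png")[380:,20:320]; B=cv2.imread("pics/os.png")[360:574,200:400]
A=cv2.resize(A,(400,285));B=cv2.resize(B,(400,428))
o=np.zeros((600,800,3),np.uint8)
o[:285,:400]=A;o[:428,400:]=B;o[290:290+300,:398]=cv2.resize(a,(398,300))
cv2.imwrite("pics/o.png",o)
E
```

```text
[0.50083893 0.04300695 0.098     ]
```

View pics/o.png

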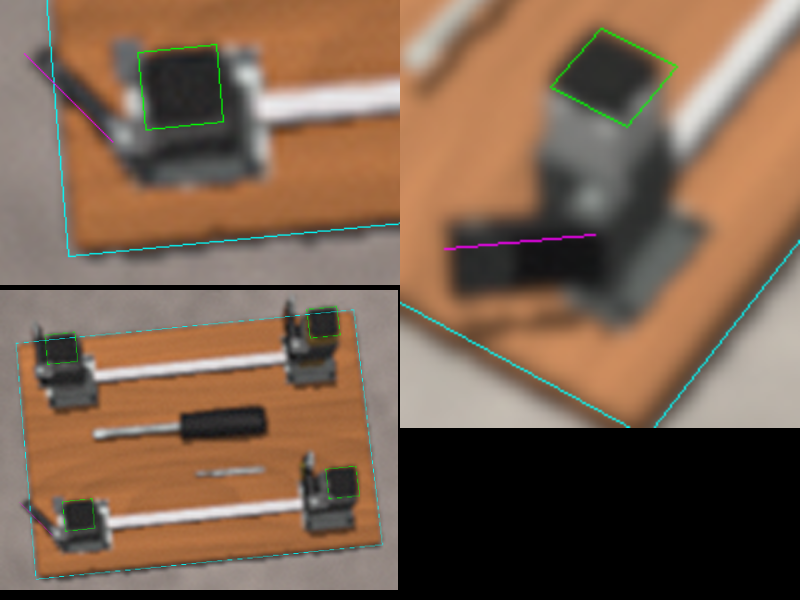

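The top overlay fits well, and the side view is off by about 2 px (about 2 mm). The leg is near (0.501, 0.043), with its axes turned +5.8°. Now I'll move to a point above it.

drive_tool(plan="0 0 1.6 3.0 -2.2 0 8.5;0 0 3.2 6.6 -4.8 0 8.5;0 0 4.8 10.2 -7.5 0 8.5;0 0 6.4 13.8 -10.1 0 8.5;0 0 8 17.4 -12.8 0 8.5;0 0 9.6 21.0 -15.4 0 8.5;0 0 11.2 24.6 -18.0 0 8.5;0 0 12.7 28.0 -20.5 0 8.5", grip_force=40)

```text
clock: 0.9
position: [0.3949, -0.1567, 0.2312]
tool_rot: [-0.0, 0.992, 0.123, -0.0]
ft_force: [-0.1, -0.1, -0.4]
opening: 0.0851
finger_force: 0.0
```

```bash
cat >> h.py <<'E'
from scipy.spatial.transform import Rotation as Ro
LEG=np.array([.5013,.0434]); YAW=5.79
def rel(leg_x,leg_y,z):
    "shift (cm, tool axes) and turn (deg) from the present pose to a downward pose at a leg-frame point"
    from bench import bot
    o=bot.observe(); w,x,y,zq=o["tool_rot"]; M=Ro.from_quat([x,y,zq,w])
    a=np.deg2rad(YAW);p=np.r_[LEG+np.array([[np.cos(a),-np.sin(a)],[np.sin(a),np.cos(a)]])@[leg_x,leg_y],z]
    X=np.array([np.cos(a),np.sin(a),0]);Z=np.array([0,0,-1.]);G=Ro.from_matrix(np.c_[X,np.cross(Z,X),Z])
    q=o["position"]-np.r_[LEG,0]; l=[q[0]*np.cos(a)+q[1]*np.sin(a),-q[0]*np.sin(a)+q[1]*np.cos(a)]
    print("turn",np.rad2deg((M.inv()*G).as_rotvec()).round(2),"shift cm",(100*M.inv().apply(p-o["position"])).round(2))
    print("leg-frame TCP mm",(1000*np.r_[l,q[2]]).round(1),"F",o["ft_force"].round(1),"open",round(o["opening"]*1000,1),"ff",round(o["finger_force"],1),"t",round(o["clock"],2))
E
python3 -c "
from h import *
rel(.006,.0175,.15)"
```

```text
turn [-0.01  0.    8.36] shift cm [ 16.06 -18.44   8.12]
leg-frame TCP mm [-126.  -188.3  231.2] F [-0.1 -0.1 -0.4] open 85.1 ff 0.0 t 0.9
```

drive_tool(plan="0 0 1.4 2.0 -2.3 0 8.5;0 0 2.8 5.0 -5.7 0 8.5;0 0 4.2 8 -9.1 1 8.5;0 0 5.6 11 -12.5 2.5 8.5;0 0 7 13.5 -15.4 4.5 8.5;0 0 8.36 16 -18.4 6 8.5;0 0 8.36 16.06 -18.44 7 8.5;0 0 8.36 16.06 -18.44 7.5 8.5")

```text
clock: 1.7
position: [0.5044, 0.0601, 0.155]
tool_rot: [-0.0, 0.999, 0.052, -0.001]
ft_force: [0.1, -1.0, 0.4]
opening: 0.0852
finger_force: 0.0
```

```bash
python3 - <<'E'
from h import *
rel(.006,.0175,.037)
from bench import viewer
for n,(r,c) in dict(top=((110,260),(200,400)),side=((100,260),(180,380))).items():
    d=viewer.get_image(n); np.savez(n+"2.npz",**d)
    im=cv2.resize(d["color"][r[0]:r[1],c[0]:c[1]],(400,320))[:,:,::-1]
    o=im if n=="top" else np.hstack([o,im])
cv2.imwrite("pics/h.png",o)
E
```

```text
turn [-0.02  0.13  0.17] shift cm [ 0.15 -0.12 11.8 ]
leg-frame TCP mm [  4.7  16.3 155. ] F [ 0.1 -1.   0.4] open 85.2 ff 0.0 t 1.7
```

View pics/h.png

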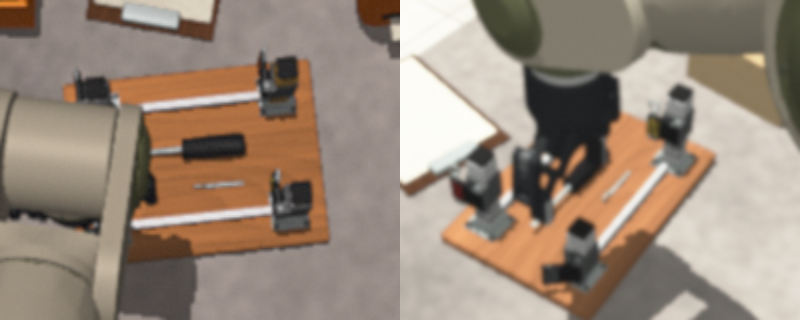

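The arm blocks the top view. The side view is clear and shows the fingers hanging above the low leg at about (575,240). I'll descend part way, then check.

drive_tool(plan="0 0 0 0 0 1 8.5;0 0 0 0 0 2 8.5;0 0 0 0 0 3 8.5;0 0 0 0 0 4 8.5;0 0 0 0 0 5 8.5;0 0 0 0 0 5.6 8.5;0 0 0 0 0 5.6 8.5;0 0 0 0 0 5.6 8.5")

```text
clock: 2.6
position: [0.5051, 0.0596, 0.1004]
tool_rot: [0.0, 0.999, 0.051, 0.0]
ft_force: [-0.2, 0.0, 0.6]
opening: 0.0849
finger_force: 0.0
```

```bash
python3 - <<'E'
from h import *
from bench import viewer
d=viewer.get_image("side"); np.savez("side3.npz",**d)
rel(.006,.0175,.037)
cv2.imwrite("pics/s3.png",cv2.resize(d["color"][130:260,200:340],None,fx=4.5,fy=4.5,interpolation=2)[:,:,::-1])
E
```

```text
turn [ 0.01 -0.04  0.07] shift cm [ 0.05 -0.18  6.36]
leg-frame TCP mm [  5.5  15.8 100.6] F [-0.7  0.1 -0.2] open 84.8 ff 0.0 t 2.65
```

View pics/s3.png

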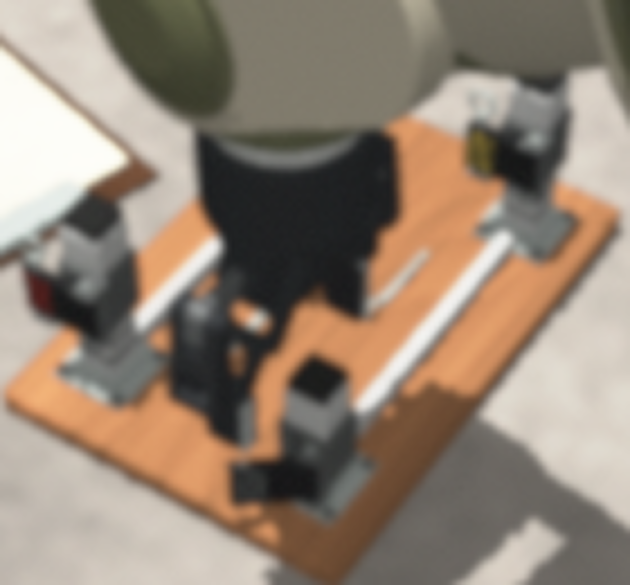

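The left fingertip at about (240,435) is outside the lever end and the right one is behind the leg. I'll go down with a 1.7 mm shift.

drive_tool(plan="0 0 0 0.05 -0.1 0.6 8.5;0 0 0 0.05 -0.17 1.5 8.5;0 0 0 0.05 -0.17 2.5 8.5;0 0 0 0.05 -0.17 3.5 8.5;0 0 0 0.05 -0.17 4.5 8.5;0 0 0 0.05 -0.17 5.5 8.5;0 0 0 0.05 -0.17 6.3 8.5;0 0 0 0.05 -0.17 6.3 8.5")

```text
clock: 3.45
position: [0.5046, 0.0614, 0.0361]
tool_rot: [-0.0, 0.999, 0.051, -0.001]
ft_force: [-0.7, 0.3, 1.2]
opening: 0.085
finger_force: 0.0
```

drive_tool(plan="0 0 0 0 0 0 8.2;0 0 0 0 0 0 8.0;0 0 0 0 0 0 7.8;0 0 0 0 0 0 7.6;0 0 0 0 0 0 7.4;0 0 0 0 0 0 7.2;0 0 0 0 0 0 7.0;0 0 0 0 0 0 7.0")

```text
clock: 4.25
position: [0.5053, 0.0612, 0.0374]
tool_rot: [0.0, 0.999, 0.051, 0.0]
ft_force: [-0.7, -1.9, 0.2]
opening: 0.0699
finger_force: 0.0
```

```bash
python3 - <<'E'
from h import *
from bench import viewer
d=viewer.get_image("side"); np.savez("side4.npz",**d)
rel(.006,.0175,.037)
cv2.imwrite("pics/s4.png",cv2.resize(d["color"][150:260,210:330],None,fx=5,fy=5,interpolation=2)[:,:,::-1])
E
```

```text
turn [ 0.01 -0.01  0.06] shift cm [ 0.02 -0.02  0.04]
leg-frame TCP mm [ 5.8 17.3 37.4] F [-0.6 -1.4  1. ] open 69.6 ff 0.0 t 4.3
```

View pics/s4.png

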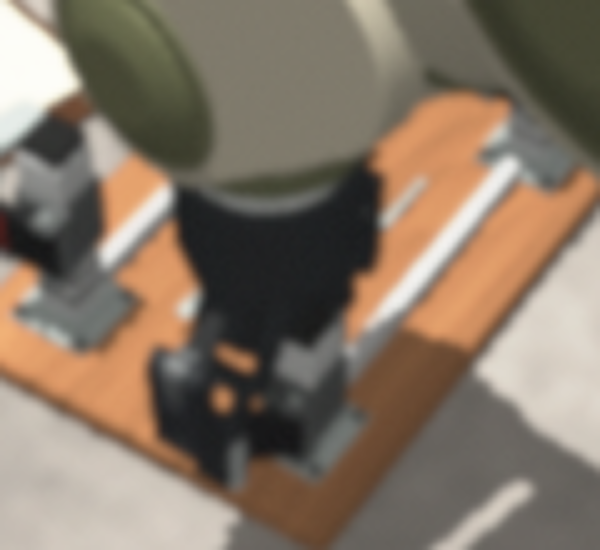

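drive_tool(plan="0 0 0 0 0.08 0 6.8;0 0 0 0 0.18 0 6.5;0 0 0 0 0.28 0 6.2;0 0 0 0 0.38 0 5.9;0 0 0 0 0.48 0 5.6;0 0 0 0 0.58 0 5.3;0 0 0 0 0.7 0 5.0;0 0 0 0 0.7 0 5.0")

```text
clock: 5.1
position: [0.5072, 0.0525, 0.0393]
tool_rot: [0.002, 0.999, 0.051, 0.001]
ft_force: [-6.3, -13.3, 20.4]
opening: 0.0502
finger_force: 17.0
```

```bash
python3 -c "
from h import *
rel(.006,.010,.037)"
```

```text
turn [ 0.2  -0.16  0.08] shift cm [-0.08 -0.16  0.23]
leg-frame TCP mm [ 6.8  8.4 39.3] F [ -6.3 -13.3  20.4] open 50.2 ff 17.0 t 5.1
```

drive_tool(plan="0 0 0 0 0.05 -0.05 5.0;0 0 0 0 0.1 -0.1 5.0;0 0 0 0 0.15 -0.15 5.0;0 0 0 0 0.2 -0.2 5.0;0 0 0 0 0.2 -0.25 5.0;0 0 0 0 0.2 -0.25 5.0;0 0 0 0 0.2 -0.25 5.0;0 0 0 0 0.2 -0.25 5.0")

```text
clock: 5.9
position: [0.507, 0.0524, 0.0398]
tool_rot: [0.0, 0.999, 0.051, 0.001]
ft_force: [5.8, -2.7, -0.7]
opening: 0.0502
finger_force: 13.0
```

```bash
python3 -c "
from h import *
rel(.006,.008,.037)"
```

```text
turn [ 0.02 -0.13  0.07] shift cm [-0.06  0.03  0.28]
leg-frame TCP mm [ 6.6  8.3 39.8] F [ 5.8 -2.7 -0.7] open 50.2 ff 13.0 t 5.9
```

The pinch is balanced: 13 N at 50 mm opening, with the lever half open and almost no vertical force. Now the 36 mm lift.

drive_tool(plan="0 0 0 0 0 -0.3 5.0;0 0 0 0 0 -0.8 5.0;0 0 0 0 0 -1.4 5.0;0 0 0 0 0 -2.0 5.0;0 0 0 0 0 -2.6 5.0;0 0 0 0 0 -3.2 5.0;0 0 0 0 0 -3.6 5.0;0 0 0 0 0 -3.6 5.0")

```text
clock: 6.7
position: [0.507, 0.0523, 0.0761]
tool_rot: [0.0, 0.999, 0.051, 0.001]
ft_force: [6.3, -3.0, -1.5]
opening: 0.0504
finger_force: 12.9
```

```bash
python3 - <<'E'
from h import *
from bench import viewer
d=viewer.get_image("side"); np.savez("side5.npz",**d)
t=viewer.get_image("top"); np.savez("top5.npz",**t)
rel(.006,.008,.0758)
cv2.imwrite("pics/s5.png",cv2.resize(d["color"][130:250,210:340],None,fx=5,fy=5,interpolation=2)[:,:,::-1])
E
```

```text
turn [ 0.02 -0.13  0.07] shift cm [-0.06  0.03  0.01]
leg-frame TCP mm [ 6.6  8.3 75.9] F [ 5.2 -2.4 -1.5] open 50.3 ff 12.9 t 6.8
```

View pics/s5.png

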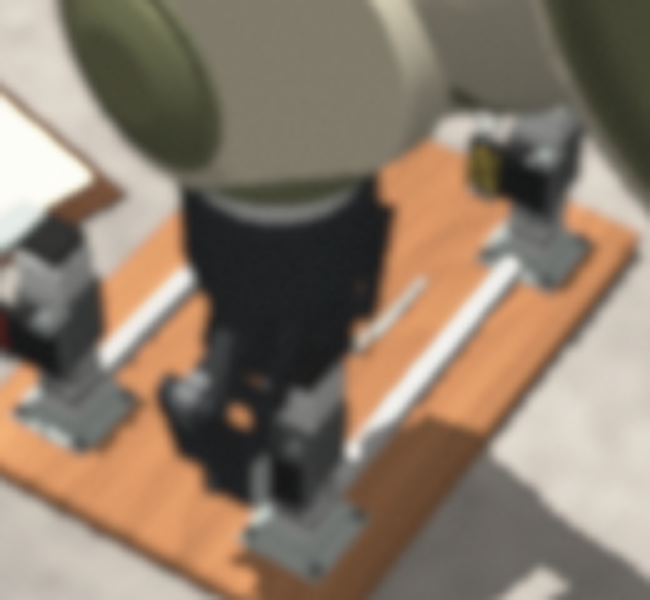

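The leg is up: its block's lower corner is near (300,508) in the crop, with the post visible below it. I'll measure the pixel shift against what a 36 mm lift should give.

```bash
cat > tm.py <<'E'
import sys
from h import *
def lift(b):
    a=ld("side"); k=4; G=lambda d:cv2.resize(cv2.cvtColor(d["color"],cv2.COLOR_RGB2GRAY)[140:260,220:320],None,fx=k,fy=k,interpolation=2)
    A,B=G(a),G(ld(b)); A,B=[cv2.Sobel(x,cv2.CV_32F,1,0)+cv2.Sobel(x,cv2.CV_32F,0,1) for x in(A,B)]
    for (x0,y0,x1,y1) in((262,220,286,236),(262,222,284,242),(264,215,282,234)):
        T=A[(y0-140)*k:(y1-140)*k,(x0-220)*k:(x1-220)*k]
        r=cv2.matchTemplate(B,T,cv2.TM_CCOEFF_NORMED); _,v,_,p=cv2.minMaxLoc(r)
        print(round(v,2),((np.array(p)/k)+[220-x0,140-y0]).round(2))
    p=np.r_[LEG,.05]
    for h in(.030,.036,.040): print(h,(proj(a,p+[0,0,h])-proj(a,p)).round(2))
lift(sys.argv[1])
E
python3 tm.py side5
```

```text
0.52 [ 28.25 -10.  ]
0.54 [  2. -33.]
0.68 [  0. -11.]
0.03 [-0.03 -8.64]
0.036 [ -0.04 -10.42]
0.04 [ -0.04 -11.62]
```

The image match is too coarse (1 px ≈ 3.4 mm) but consistent. The measured travel of 36.2 mm with no slip is the better number. Now I'll squeeze the lever shut, recentring in y and raising about 1.6 mm to offset the pads' forward swing.

drive_tool(plan="0 0 0 0 0.1 -0.03 4.8;0 0 0 0 0.2 -0.06 4.6;0 0 0 0 0.3 -0.09 4.4;0 0 0 0 0.4 -0.12 4.2;0 0 0 0 0.5 -0.15 4.0;0 0 0 0 0.52 -0.16 3.8;0 0 0 0 0.52 -0.16 3.6;0 0 0 0 0.52 -0.16 3.6", grip_force=45)

```text
clock: 7.6
position: [0.5076, 0.0468, 0.0773]
tool_rot: [0.0, 0.999, 0.051, 0.001]
ft_force: [6.7, -5.6, -2.6]
opening: 0.038
finger_force: 47.4
```

```bash
python3 - <<'E'
from h import *
from bench import viewer
d=viewer.get_image("side"); np.savez("side6.npz",**d)
rel(.006,.003,.0774)
cv2.imwrite("pics/s6.png",cv2.resize(d["color"][130:250,210:340],None,fx=5,fy=5,interpolation=2)[:,:,::-1])
E
python3 tm.py side6
```

```text
turn [ 0.03 -0.13  0.02] shift cm [-0.06 -0.03 -0.01]
leg-frame TCP mm [ 6.6  2.8 77.3] F [ 6.9 -5.6 -1.4] open 38.3 ff 47.4 t 7.65
0.52 [ 29. -11.]
0.55 [  1.75 -33.  ]
0.68 [  0. -11.]
0.03 [-0.03 -8.64]
0.036 [ -0.04 -10.42]
0.04 [ -0.04 -11.62]
```

View pics/s6.png

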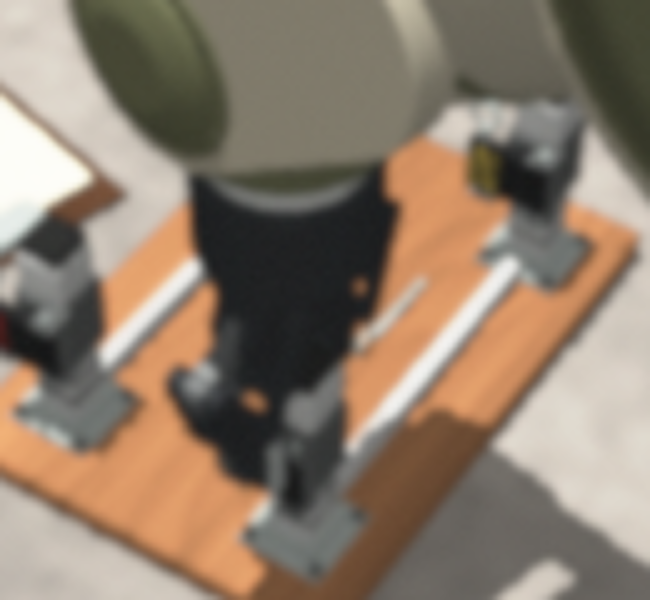

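```bash
python3 - <<'E'
from h import *
a=np.deg2rad(5.79);R=np.array([[np.cos(a),-np.sin(a)],[np.sin(a),np.cos(a)]]);c=LEG-R@[-.065,.105]
zs=np.arange(.030,.112,.004)
for n,x,y in(("side6",-.065,.105),("side5",-.065,.105),("side",-.065,-.105),("side",.065,.105),("side",.065,-.105)):
    d=ld(n);g=cv2.cvtColor(d["color"],cv2.COLOR_RGB2GRAY).astype(np.float32); out=[]
    for z in zs:
        q=np.array([proj(d,np.r_[c+R@[x-.015,y+j],z]) for j in np.linspace(-.008,.006,8)],np.float32)
        out.append(cv2.remap(g,q[:,0],q[:,1],1).mean())
    print(n,x,y,np.round(out).astype(int).tolist())
print((zs*1000).astype(int).tolist())
E
```

```text
side6 -0.065 0.105 [115, 113, 113, 113, 112, 108, 104, 103, 104, 106, 105, 101, 94, 90, 90, 86, 81, 76, 73, 73, 76]
side5 -0.065 0.105 [115, 113, 113, 113, 112, 108, 104, 103, 104, 106, 107, 106, 105, 102, 97, 89, 81, 76, 73, 73, 75]
side -0.065 -0.105 [100, 100, 105, 115, 127, 137, 145, 150, 154, 157, 157, 150, 136, 120, 110, 107, 106, 106, 106, 107, 110]
side 0.065 0.105 [101, 100, 102, 103, 99, 95, 99, 113, 126, 130, 124, 105, 79, 62, 55, 55, 55, 55, 55, 57, 63]
side 0.065 -0.105 [99, 100, 104, 111, 118, 121, 124, 128, 133, 136, 132, 116, 96, 83, 79, 79, 79, 78, 78, 80, 86]
[30, 34, 38, 42, 46, 50, 54, 58, 62, 66, 70, 74, 78, 82, 86, 90, 94, 98, 102, 106, 110]
```

The opening of 38.2 mm at 47 N means the lever is flat shut, since leg plus shut lever is 39.5 mm nominal and the pads give slightly. The rim profile roughly agrees with the set legs, the leg didn't shift between views, and the forces are calm. Handing in.

```bash
python3 -c "
from bench import bot
print(bot.close_job())"
```

```text
the job is handed in; nothing more can be done
None
```

I handed the job in with the gripper still holding the leg and its shut lever: the arm measured a lift of about 36 mm with the lever half open, then squeezed it shut at about 47 N. The camera was too coarse to confirm the rim is exactly level with the third mark, and nothing else on the bench was deliberately touched.

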